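# Sort the spindle tooling after a changeover

## Task

Sort the tooling left on the machine table after the changeover: both plain steel spacer rings go in the green tray, the guide bearing (with the red ring) and the aluminium cutter block in the blue tray, and the black L-shaped hex key in the yellow tray. Each must lie flat on the floor of its tray, as it lies now, not on top of another part or on a wall; leave the tape measure and everything else where it is.

Things in the scene. Friction and masses are not known exactly. Their poses are not given: they have to be found in the camera images.
- thin_ring: plain grey ground-steel spacer ring, the lower of two: 60 mm diameter, 30 mm bore, 20 mm high, about 0.14 kg. Origin: centre of its underside; z up. Starts lying flat on the table.
- thick_ring: plain grey ground-steel spacer ring, the taller of two: 60 mm diameter, 30 mm bore, 30 mm high, about 0.19 kg. Origin: centre of its underside; z up. Starts lying flat on the table.
- guide_bearing: guide bearing: smooth pale ring with a thin red ring seal round its bore, 62 mm diameter, 32 mm bore, 16 mm high, about 0.19 kg. Origin: centre of its underside; z up. Starts lying flat on the table.
- cutter_block: pale aluminium cutter block: squarish with rounded corners, 70 mm wide in x and in y, 36 mm high, with a bore, four dark screws on top and small knives on two facing sides, about 0.62 kg; can be gripped across from above along its own x. Origin: centre of its underside; z up. Starts lying flat on the table. Its x starts within 25 degrees of world x.
- hex_key: black L-shaped hex key, 8 mm thick, 47 x 145 mm over all (x, y), about 0.07 kg. Long arm: 9 mm wide, runs along y from -72 to +65 mm at x = -18.5 mm; short arm: from the +y end, along +x to x = +23 mm at y = +67 mm. Origin: centre of its 47 x 145 mm outline, on its underside, so not on the metal; z up. Starts lying flat on the table, its y within 20 degrees of world y.
- tape_measure: yellow tape measure standing on its edge among the parts, 36 x 89 x 67 mm high (x, y, z), loose, 0.24 kg; not to be moved. Origin: centre of its underside. (Around the work: the power feeder hangs over the back of the table from x = 0.69 m, 0.14 m up; the clamping jig with its upright lever stands at the right, y below -0.45 m.)
- green_tray: green plastic tray, open at the top, fixed to the table; 130 x 190 mm outside (x, y), walls 5 mm thick and 18 mm high, flat floor 5 mm thick, so 120 x 180 mm clear inside; a blank card holder on its -x side. Origin: centre of its underside, on the table; x and y along its short and long sides, z up. The three trays stand side by side in any order, turned by up to 6 degrees.
- blue_tray: blue plastic tray, open at the top, fixed to the table; 130 x 190 mm outside (x, y), walls 5 mm thick and 18 mm high, flat floor 5 mm thick, so 120 x 180 mm clear inside; a blank card holder on its -x side. Origin: centre of its underside, on the table; x and y along its short and long sides, z up. The three trays stand side by side in any order, turned by up to 6 degrees.
- yellow_tray: yellow plastic tray, open at the top, fixed to the table; 130 x 190 mm outside (x, y), walls 5 mm thick and 18 mm high, flat floor 5 mm thick, so 120 x 180 mm clear inside; a blank card holder on its -x side. Origin: centre of its underside, on the table; x and y along its short and long sides, z up. The three trays stand side by side in any order, turned by up to 6 degrees.
Things that resemble listed ones, but are neither listed nor needed, are in the scene too. What is shaped like the guide_bearing but orange is not meant.

How it is judged:
By the outcome, as a careful person would: the job done as asked, in the order asked, and still so for the second after the job is handed in, with the robot touching nothing.
It also fails if it takes over 120 s, if anything falls off the work surface, if the arm or the gripper's body presses on something with over 40 N, if the wrist force passes 120 N, or if a joint passes its speed limit or range.

## Robot

A 6-joint arm with a two-finger parallel gripper is mounted at the origin on a cart in front of the work surface, level with it; the furniture and walls round the work are solid. World frame = base frame: x ahead of the robot, y to its left, z up, the work surface at z = 0. Lengths are in m, angles in degrees, forces in N, time in s.
With the tool pointing down it reaches from about 0.4 to 0.825 m from the base axis. Payload 7 kg.
Tool frame: the origin (TCP) lies midway between the tips of the shut fingers; the grasp point (between the pads) lies 19 mm behind it; z points along the fingers, y is the line along which they close (so a half turn about z gives the same grasp; the last joint's range is limited). The gripper opens to 88 mm and grips with 3 to 60 N. Pads are 19 mm wide; open, the fingers measure 130 mm over their backs; the gripper's body (78 mm by 193 mm) begins 47 mm behind the grasp point.
Start: joints at [79.991, 20.546, 0.682, 0, -70.136, -16.507], TCP at [0.301, 0.604, 0.227] pointing down, gripper open.
Joint ranges: [-176.03, 176.03], [-82.01, 121.73], [-58.28, 71.71], [-173.87, 95.51], [-174.79, -0.11], [-173.66, 173.66]. Speed limits (degrees/s): [136.94, 136.94, 172.46, 180, 180, 180].

## Interface

Orientations are given as a 3x3 rotation matrix whose columns are the frame's x, y, z axes.
In Python, from rig import robot gives the robot as it stands. Calls block until the motion is done:
- robot.goto(position, orientation): joint-space move of the TCP to a pose.
- robot.servo_line(position, ori=None, speed=0.15): straight line of the TCP; ori=None keeps the orientation; speed is the mean speed in m/s.
- robot.movej(angles): joint-space move.
- robot.move_gripper(opening): opening from 0.0 (shut) to 1.0 (fully open); the grip force is fixed at half the most; returns when the fingers have stopped.
- robot.dwell(seconds).
- robot.ik(position, orientation): joint angles nearest the present ones, or None.
- robot.grab_frame(name): name is "side" or "top" or "wrist"; returns (picture, depth): 384x512x3 uint8, red, green, blue; 384x512 float32, m along the optical axis (not along the pixel's ray), 0 where there is no reading.
- robot.camera_info(name): a dict with "vfov" (degrees; the focal length in pixels is half the picture's height over the tangent of half this angle, whatever the lens; pixels are square), "cx", "cy" (the principal point, pixels), "view" (4x4, takes a point from world to camera coordinates); the wrist camera has in their place "T_tool_cam" (4x4, takes a point from camera to tool coordinates, whose origin is the TCP and whose axes are the flange's). Camera axes: x right, y down, z forward; pixel columns grow to the right and rows downward; lengths in m; the calibration is good to about 2 mm. A picture is of the moment at which its call begins: read the wrist's pose just before it. camera_info takes no time and is no camera call.
A pose or a line that the arm cannot do raises robot.Unreachable and nothing moves.
- robot.job_done(): hands the job in; it is judged then, once.
Readings, each from a call of its own:
- robot.read_t(): time.
- robot.read_qpos(): joint angles.
- robot.read_qvel(): joint speeds.
- robot.read_effort(): joint torques, N m.
- robot.read_position(): TCP position.
- robot.read_tcp_rot(): TCP orientation.
- robot.read_force(): force on the tool from outside, world axes, zero at the start.
- robot.read_ft_torque(): the same for the moment, N m.
- robot.read_grip_width(): opening from 0.0 (shut) to 1.0 (fully open).
- robot.read_finger_force(): force on a finger pad.
Only numpy, scipy, OpenCV 4.12 (cv2) and the standard library are available. Lean on these libraries where they do the work, as an engineer would, in place of code of your own. Each camera call takes 0.05 s, during which the arm holds its last target. There are 200 camera calls.

## Working session

There is one attempt and no reset: what is moved stays moved. The work goes in short steps, each a Python script; the robot and the scene stay as the last script left them, time stands still between calls to the robot, and variables do not carry over. Pictures are saved under pics/ and viewed, at most 14 in all, crops included, and the job is handed in when it is done.

```bash
ls; mkdir -p pics
cat > h.py <<'E'
import numpy as np, cv2
from rig import robot
def grab(name):
    ci=robot.camera_info(name)
    if name=="wrist":
        p=np.array(robot.read_position());R=np.array(robot.read_tcp_rot())
        T=np.eye(4);T[:3,:3]=R;T[:3,3]=p
        M=T@np.array(ci["T_tool_cam"])
    else: M=np.linalg.inv(np.array(ci["view"]))
    im,d=robot.grab_frame(name)
    f=im.shape[0]/2/np.tan(np.radians(ci["vfov"])/2)
    v,u=np.mgrid[:im.shape[0],:im.shape[1]]
    P=np.stack([(u-ci["cx"])/f*d,(v-ci["cy"])/f*d,d,np.ones_like(d)],-1)@M.T
    P=P[...,:3];P[d==0]=np.nan
    return im,d,P
def save(n,im,s=1.5):
    cv2.imwrite("pics/"+n,cv2.resize(im[...,::-1],None,fx=s,fy=s,interpolation=cv2.INTER_CUBIC))
E
python3 - <<'E'
from h import *
for n in("top","side"):
    im,d,P=grab(n);save(n+"0.png",im);np.savez(n+"0",im=im,P=P);print(robot.camera_info(n))
    for q in [(100,100),(256,192),(400,300),(250,300),(100,300),(400,100)]:print(q,P[q[1],q[0]].round(3))
E
```

```text
pics
{'vfov': 46.30182672854424, 'cx': 248.54227684817263, 'cy': 191.50262487635712, 'view': array([[-0.09827082, -0.99515143, -0.00405852,  0.01083596],
       [-0.97406265,  0.09702201, -0.2044228 ,  0.51833041],
       [ 0.20382541, -0.01613554, -0.97887428,  1.36276409],
       [ 0.        ,  0.        ,  0.        ,  1.        ]])}
(100, 100) [0.704 0.304 0.416]
(256, 192) [ 0.523 -0.065  0.003]
(400, 300) [ 0.082 -0.76  -0.889]
(250, 300) [ 0.159 -0.009 -0.783]
(100, 300) [ 0.23   0.738 -0.865]
(400, 100) [ 0.759 -0.552  0.091]
{'vfov': 55.1618349654583, 'cx': 259.0171724595733, 'cy': 194.06115637887467, 'view': array([[-0.99762098, -0.06884803, -0.0035125 ,  0.51568508],
       [-0.0237065 ,  0.39046438, -0.92031276,  0.06971117],
       [ 0.06473322, -0.91804004, -0.3911676 ,  1.13932812],
       [ 0.        ,  0.        ,  0.        ,  1.        ]])}
(100, 100) [0.799 0.353 0.402]
(256, 192) [ 0.541 -0.191 -0.011]
(400, 300) [ 0.079  0.123 -0.225]
(250, 300) [ 0.507  0.426 -0.001]
(100, 300) [ 0.828  0.444 -0.004]
(400, 100) [0.32  0.645 0.45 ]
```

View pics/top0.png

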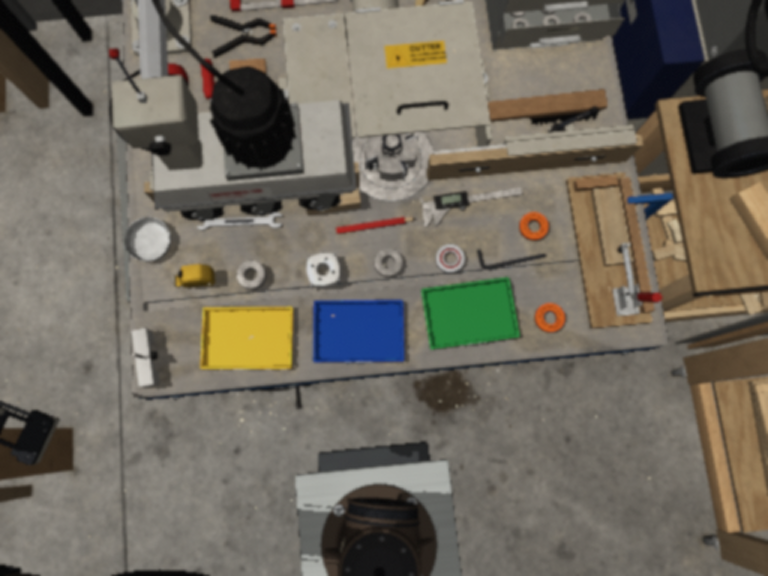

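View pics/side0.png

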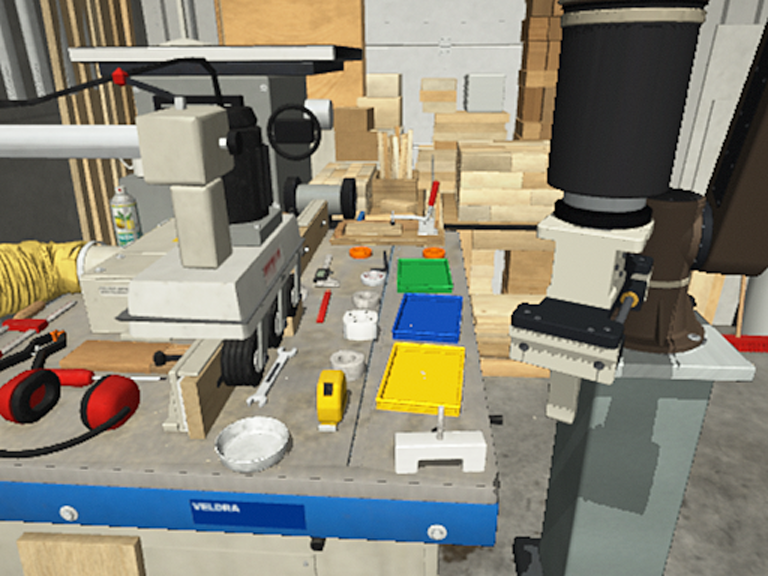

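The top view shows the following (768-wide pixels):
- **Plain rings:** (251,275) and (388,263).
- **Guide bearing:** red seal, at (450,257). The look-alikes are orange rings at (534,226) and (550,318).
- **Cutter block:** (323,269).
- **Hex key:** elbow at (482,260), arm running to (545,257). The pencil (375,225) and caliper (440,205) aren't wanted.
- **Tape measure:** (194,275).
- **Trays:** yellow (248,338), blue (360,331), green (471,313).

Next I get coarse positions, then close views with the wrist camera.

Run:
```python
from h import *
z=np.load("top0.npz");P=z["P"];im=z["im"]
for n,(u,v),r in [("ringL",(251,275),13),("ringR",(388,263),13),("bear",(450,257),13),("block",(323,269),16),("tape",(194,275),16),("or1",(534,226),13)]:
    u=u/1.5;v=v/1.5
    s=P[int(v-r):int(v+r),int(u-r):int(u+r)].reshape(-1,3)
    t=s[s[:,2]>0.010]; print(n,np.percentile(s[:,2],[5,50,90,97]).round(4),((t.min(0)+t.max(0))/2).round(3),(t.max(0)-t.min(0)).round(3))
for n,q in dict(hexelbow=(482,265),hextip=(545,256),hexs=(480,251),yc=(248,338),bc=(360,331),gc=(471,313),tbl=(300,290),tbl2=(560,270)).items(): print(n,P[int(q[1]/1.5),int(q[0]/1.5)].round(4))
ci=robot.camera_info("wrist");print(ci)
M=np.array([[1,0,0],[0,-1,0],[0,0,-1.]])
print(robot.read_tcp_rot())
# look from above, try two yaw options
def Rz(a):c,s=np.cos(a),np.sin(a);return np.array([[c,-s,0],[s,c,0],[0,0,1]])
for a in range(0,360,45):
    for y in(.2,-.1): print(a,y,robot.ik([.48,y,.3],Rz(np.radians(a))@M))
```

```text
ringL [nan nan nan nan] [0.576 0.218 0.025] [0.06  0.059 0.03 ]
ringR [nan nan nan nan] [ 0.584 -0.084  0.019] [0.074 0.067 0.019]
bear [nan nan nan nan] [ 0.577 -0.21   0.023] [0.069 0.073 0.027]
block [nan nan nan nan] [0.577 0.063 0.027] [0.081 0.069 0.034]
tape [nan nan nan nan] [0.594 0.343 0.041] [0.064 0.089 0.062]
or1 [-0.0024  0.0043  0.0192  0.0211] [ 0.629 -0.4    0.017] [0.061 0.075 0.014]
hexelbow [ 0.5551 -0.2832  0.0053]
hextip [ 0.5622 -0.4242  0.0025]
hexs [ 0.5864 -0.2844  0.0027]
yc [0.4435 0.2365 0.0086]
bc [ 0.4353 -0.0046  0.0122]
gc [ 0.4508 -0.2458  0.0105]
tbl [ 0.5411  0.1184 -0.0105]
tbl2 [ 0.5256 -0.452   0.0015]
{'vfov': 69.0527054358486, 'cx': 260.8255279518853, 'cy': 190.18639710553538, 'T_tool_cam': array([[-9.57328683e-05, -9.65554065e-01, -2.60202493e-01,
         6.95977699e-02],
       [ 9.99999989e-01, -6.30577538e-05, -1.33923378e-04,
        -3.02211505e-04],
       [ 1.12902477e-04, -2.60202503e-01,  9.65554061e-01,
        -1.59182886e-01],
       [ 0.00000000e+00,  0.00000000e+00,  0.00000000e+00,
         1.00000000e+00]])}
[[ 8.94785555e-01
[... 802 characters left out ...]
.41939857  -11.74693002    0.          -74.83367141
 -134.26433914]
180 -0.1 [  11.25991863    0.38759062  -14.91416336    0.          -74.69824602
 -101.25991863]
225 0.2 [ 44.26433914   3.41939857 -11.74693002   0.         -74.83367141
 -89.26433914]
225 -0.1 [ 11.25991863   0.38759062 -14.91416336   0.         -74.69824602
 -56.25991863]
270 0.2 [ 44.26433914   3.41939857 -11.74693002   0.         -74.83367141
 -44.26433914]
270 -0.1 [ 11.25991863   0.38759062 -14.91416336   0.         -74.69824602
 -11.25991863]
315 0.2 [ 44.26433914   3.41939857 -11.74693002   0.         -74.83367141
   0.73566086]
315 -0.1 [ 11.25991863   0.38759062 -14.91416336   0.         -74.69824602
  33.74008137]
```

```bash
cat >> h.py <<'E'
def Rd(a):
    a=np.radians(a);c,s=np.cos(a),np.sin(a)
    return np.array([[c,s,0],[s,-c,0],[0,0,-1.]])
E
python3 - <<'E'
from h import *
for k,(x,y) in enumerate([(.5,.2),(.5,-.2)]):
    robot.goto([x,y,.22],Rd(180));robot.dwell(.3)
    im,d,P=grab("wrist");save(f"w{k}.png",im);np.savez(f"w{k}",im=im,P=P)
    print(robot.read_t(),robot.read_position(),[round(float(np.nanmedian(P[a:b,c:e,2])),4) for a,b,c,e in[(150,200,200,300)]])
E
```

```text
2.2167 [0.49996022 0.20030943 0.21992932] [0.0018]
4.05 [ 0.50018927 -0.19949562  0.21997279] [0.0057]
```

View pics/w0.png

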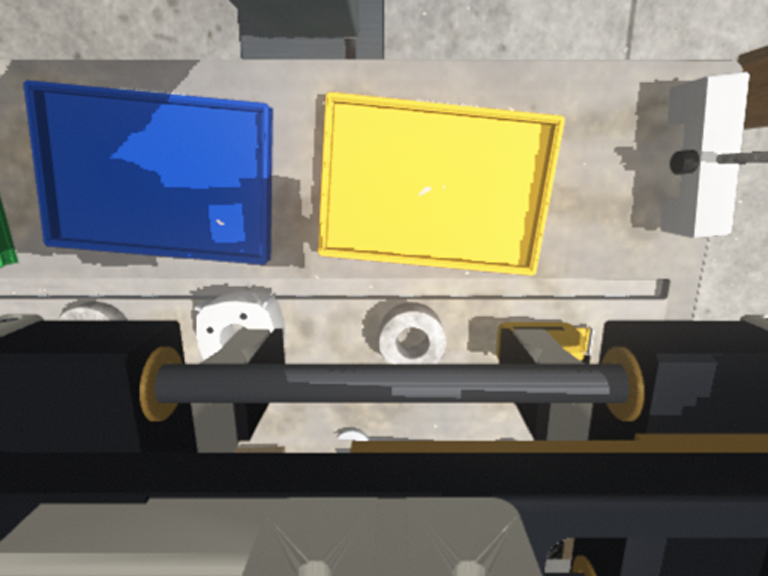

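View pics/w1.png

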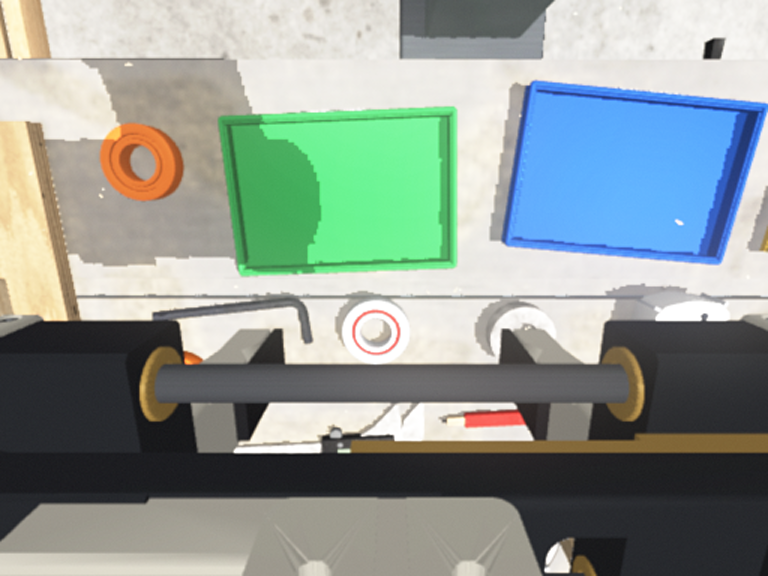

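The wrist views at yaw 180 show all three trays well: blue (148,170) and yellow (440,185) in w0, green (340,190) in w1. The bearing at (376,332) in w1 has the red seal, so my choice is confirmed. The parts are half hidden by the fingers, so I'll look at them from the other side (yaw 0).

Run:
```python
from h import *
for k,(x,y) in enumerate([(.46,-.25),(.46,.2)]):
    robot.goto([x,y,.2],Rd(0));robot.dwell(.3)
    im,d,P=grab("wrist");save(f"v{k}.png",im,1);np.savez(f"v{k}",im=im,P=P)
    print(robot.read_t(),robot.read_position())
a=cv2.imread("pics/v0.png");b=cv2.imread("pics/v1.png");cv2.imwrite("pics/v.png",np.vstack([a[:300],b[:300]]))
def hsv(im):return cv2.cvtColor(im,cv2.COLOR_RGB2HSV)
def rect(m,P,zlo,zhi):
    m=m&(P[...,2]>zlo)&(P[...,2]<zhi)
    q=P[m][:,:2].astype(np.float32); return cv2.minAreaRect(q*1000),m.sum()
for n,f,h in[("yellow","w0",(22,32)),("blue","w0",(105,125)),("blue","w1",(105,125)),("green","w1",(45,75))]:
    z=np.load(f+".npz");H=hsv(z["im"]);P=z["P"]
    m=(H[...,0]>=h[0])&(H[...,0]<=h[1])&(H[...,1]>120)&(P[...,0]<.525)&(P[...,0]>.3)
    m=m.astype(np.uint8);nn,L,S,_=cv2.connectedComponentsWithStats(m);m=L==1+np.argmax(S[1:,4])
    print(n,f,rect(m,P,.012,.025),"floor",np.nanmedian(P[m][:,2]).round(4))
```

```text
7.1333 [ 0.4600304  -0.24997481  0.20002529]
9.1333 [0.46016659 0.19958371 0.19997849]
yellow w0 (((442.6900634765625, 238.28799438476562), (192.16754150390625, 132.17027282714844), 84.61006927490234), np.int64(2639)) floor 0.0063
blue w0 (((433.6084899902344, 0.9259490966796875), (192.3878936767578, 131.63778686523438), 84.989013671875), np.int64(3182)) floor 0.0064
blue w1 (((433.45672607421875, -0.253570556640625), (192.9712371826172, 131.6570281982422), 85.0323715209961), np.int64(3172)) floor 0.0065
green w1 (((448.3282775878906, -240.80320739746094), (130.64195251464844, 190.1213836669922), 2.319932222366333), np.int64(2621)) floor 0.0064
```

View pics/v.png

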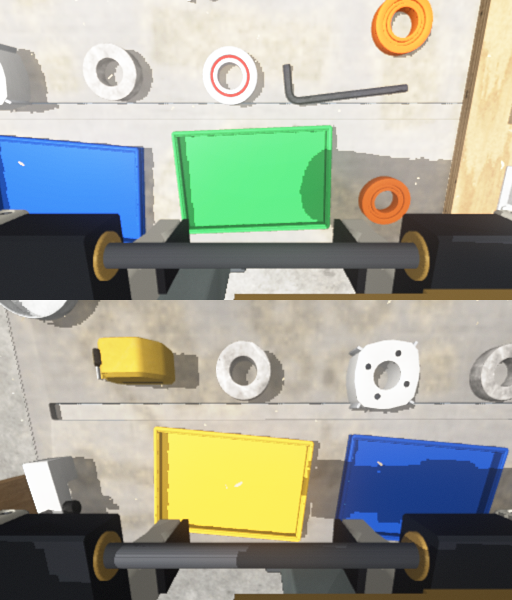

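All the parts are clear here: plain rings (110,72) and (243,370), bearing with red seal (230,75), block (386,374) and hex key (290,70)-(407,88). The orange decoys are at (403,25) and (385,198). Now I fit them.

Run:
```python
from h import *
V=[np.load(f"v{k}.npz") for k in(0,1)]
def comp(k,u,v,zmin,dark=False):
    P=V[k]["P"];im=V[k]["im"].astype(int);m=P[...,2]>zmin
    if dark: m=(im.max(2)<95)&(P[...,2]>zmin)
    m=m&(np.arange(384)[:,None]<215)
    m=m.astype(np.uint8);n,L,S,c=cv2.connectedComponentsWithStats(m,connectivity=8)
    w=L[v-8:v+9,u-40:u+40];l=np.bincount(w[w>0]).argmax()
    return P[L==l]
from scipy.optimize import least_squares
for n,k,u,v,r in[("A",0,110,72,30),("A",1,505,72,30),("bear",0,230,75,31),("L",1,243,70,30)]:
    P=V[k]["P"]; ok=np.isfinite(P[...,2])
    U,Vv=np.meshgrid(np.arange(512),np.arange(384))
    s=P[ok&(np.hypot(U-u,Vv-v)<42)&(P[...,2]>.009)]
    zt=np.percentile(s[:,2],80);t=s[s[:,2]>zt-.004].astype(np.float32)
    print(n,"top",np.median(t[:,2]).round(4),[np.round(x,4) for x in cv2.minEnclosingCircle(t[:,:2].copy())],"mean",t.mean(0)[:2].round(4),len(t))
s=comp(1,386,74,.02);t=s[s[:,2]>.032].astype(np.float32);print("block",np.median(t[:,2]),cv2.minAreaRect(t[:,:2]*1000),t.mean(0))
lo=s[s[:,2]>.012];print(cv2.minAreaRect(lo[:,:2].astype(np.float32)*1000))
s=comp(1,135,60,.02);t=s.astype(np.float32);print("tape",t[:,2].max(),cv2.minAreaRect(t[:,:2]*1000),t.min(0),t.max(0))
s=comp(0,330,90,.004,True);t=s.astype(np.float32);r=cv2.minAreaRect(t[:,:2]*1000);print("hex",np.median(t[:,2]),r,"\n",cv2.boxPoints(r),len(t))
lt=t[t[:,1]<-.32];print("long arm line",cv2.fitLine(lt[:,:2].copy(),cv2.DIST_HUBER,0,.01,.01).ravel(),lt.mean(0))
for j in range(2):
  print("ext",t[t[:,j].argmin()],t[t[:,j].argmax()])
im=V[1]["im"][30:120,330:440];cv2.imwrite("pics/blk.png",cv2.resize(im[...,::-1],None,fx=5,fy=5,interpolation=cv2.INTER_CUBIC))
```

```text
A top 0.021 [array([ 0.5763, -0.0785]), np.float64(0.0305)] mean [ 0.5769 -0.079 ] 1837
A top 0.0211 [array([ 0.5761, -0.077 ]), np.float64(0.0303)] mean [ 0.574  -0.0643] 1102
bear top 0.0168 [array([ 0.5727, -0.2141]), np.float64(0.0316)] mean [ 0.5734 -0.2134] 1864
L top 0.0311 [array([0.5767, 0.2196]), np.float64(0.0301)] mean [0.5772 0.2197] 1904
block 0.035181392 ((571.2003173828125, 64.03779602050781), (69.08863830566406, 69.67034912109375), 5.949621677398682) [0.57217413 0.06449698 0.03516301]
((571.2860107421875, 64.08186340332031), (69.0438461303711, 69.8958969116211), 4.793120384216309)
tape 0.069570705 ((584.4149780273438, 334.13311767578125), (68.3795394897461, 37.21417999267578), 89.9056396484375) [0.56577766 0.29993802 0.02000644] [0.6030366  0.36835325 0.06957071]
hex 0.008149925 ((549.4155883789062, -347.3780822753906), (0.07363740354776382, 5.963956356048584), 0.014601930975914001) 
 [[ 549.37805 -344.39612]
 [ 549.3795  -350.36005]
 [ 549.4531  -350.36005]
 [ 549.45166 -344.39612]] 6
long arm line [ 7.0805941e-04  9.9999976e-01  5.4940611e-01 -3.4730488e-01] [ 0.5494061  -0.3473049   0.00808059]
ext [ 0.5493782  -0.3453725   0.00858501] [ 0.54945225 -0.3469351   0.00725642]
ext [ 0.549418   -0.35036007  0.00785976] [ 0.5494236  -0.3443961   0.00777582]
```

View pics/blk.png

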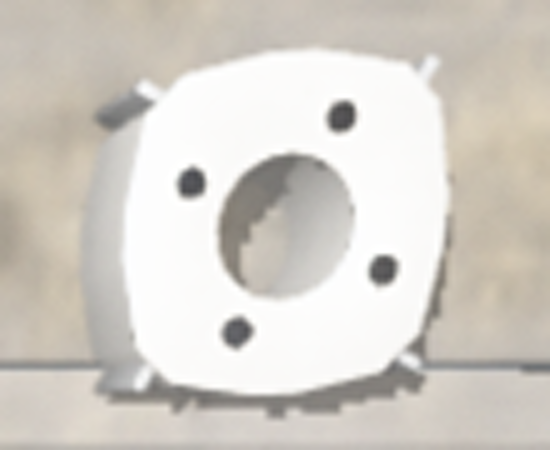

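The crop shows the block turned about +5° (counter-clockwise), with knives on its ±y sides. I'll therefore grip along its x, as the description says. Fits match the given sizes: ring A is 20 mm high, ring L 30 mm, the bearing about 16 mm, and the trays 190x130. The hex key fit failed, so I redo it and move the first ring.

```bash
cat >> h.py <<'E'
def pick(x,y,z,a,pre,up=.16):
    robot.move_gripper(pre); robot.goto([x,y,up],Rd(a))
    robot.servo_line([x,y,z+.03]); robot.servo_line([x,y,z],speed=.05)
    robot.move_gripper(0.0); robot.dwell(.2)
    print("t",round(robot.read_t(),1),"grip mm",robot.read_grip_width()*88,"F",np.round(robot.read_force(),1),"ff",robot.read_finger_force(), robot.read_position())
def place(p,x,y,z,a,rel,up=.16):
    robot.servo_line([p[0],p[1],up]); print("held mm",robot.read_grip_width()*88)
    robot.goto([x,y,up],Rd(a)); robot.servo_line([x,y,z+.03]); robot.servo_line([x,y,z],speed=.04)
    print("F",np.round(robot.read_force(),1)); robot.move_gripper(rel); robot.dwell(.2)
    robot.servo_line([x,y,z+.04],speed=.08);robot.servo_line([x,y,up])
    print("t",round(robot.read_t(),1))
def tray(c,yaw,x,y):
    a=np.radians(yaw);return c[0]+np.cos(a)*x-np.sin(a)*y, c[1]+np.sin(a)*x+np.cos(a)*y
G=(.4483,-.2408),2.3; B=(.4335,.0003),-5.0; Y=(.4427,.2383),-5.4
E
python3 - <<'E'
from h import *
z=np.load("v0.npz");P=z["P"];im=z["im"].astype(int)
U,V=np.meshgrid(np.arange(512),np.arange(384))
m=(im.max(2)<110)&(U>278)&(U<415)&(V>58)&(V<106)&(P[...,2]>.003)
# key darker than groove: keep largest comp
n,L,S,c=cv2.connectedComponentsWithStats(m.astype(np.uint8),connectivity=8);m=L==1+S[1:,4].argmax();print(S[1:])
t=P[m].astype(np.float32);r=cv2.minAreaRect(t[:,:2]*1000);print(r,np.percentile(t[:,2],[5,50,95]))
lt=t[(t[:,1]<-.31)];l=cv2.fitLine(lt[:,:2].copy(),cv2.DIST_HUBER,0,.001,.001).ravel();print("line",l,"y",lt[:,1].min(),t[:,1].max())
T=np.load("top0.npz")["P"];q=T[(T[...,2]>.08)&(T[...,0]<.75)&(T[...,0]>.5)&(T[...,1]>-.35)&(T[...,1]<.28)];print("feeder",np.percentile(q,[0,1,5],axis=0))
for (x,y),a in[((.577,.2197),270),(tray(*G,0,45),272.3),((.576,-.078),270),(tray(*G,0,-45),272.3),((.573,-.214),270),((.571,.064),275),(tray(*B,0,-55),265),(tray(*B,0,33),310),((.56,-.35),276),(tray(*Y,0,0),265)]:
    print(np.round((x,y),3),a,np.round(robot.ik([x,y,.16],Rd(a)),0),robot.ik([x,y,.004],Rd(a)) is not None)
E
```

```text
[[288  65   9  33  45]
 [285  82   1   6   6]
 [403  85   1   1   1]
 [405  85   1   1   1]
 [390  87   2   1   2]
 [394  86   6   1   6]
 [370  89   6   1   6]
 [380  88   3   1   3]
 [286  90 121  14 176]
 [352  91   2   1   2]
 [363  90   4   1   4]
 [335  93   6   1   6]
 [343  92   1   1   1]
 [345  92   5   1   5]
 [319  94  15   2  17]
 [301  97   2   2   3]
 [304  96   8   3  12]
 [299  98   1   1   1]]
((550.9974975585938, -350.3731994628906), (14.594315528869629, 142.173583984375), 0.03076634369790554) [0.00682783 0.00846667 0.01033381]
line [ 0.11551139 -0.99330616  0.55176777 -0.36601597] y -0.42145598 -0.27928242
feeder [[ 0.68986806 -0.02491855  0.08004672]
 [ 0.69379124 -0.01629981  0.08604765]
 [ 0.69604027  0.0076468   0.1247826 ]]
[0.577 0.22 ] 270 [ 39.  18. -12.   0. -60. -39.] TrueAttributeError: 'NoneType' object has no attribute 'rint'

The above exception was the direct cause of the following exception:

Traceback (most recent call last):
TypeError: loop of ufunc does not support argument 0 of type NoneType which has no callable rint method
```

Run:
```python
from h import *
for n,(x,y),an in[("G+",tray(*G,0,45),272.3),("Rt",(.576,-.078),270),("G-",tray(*G,0,-45),272.3),("be",(.573,-.214),270),("bl",(.571,.064),275),("B-",tray(*B,0,-55),265),("B+",tray(*B,0,33),310),("key",(.55,-.35),276),("Y",tray(*Y,-18,12),265)]:
  for a in(an,an-180):
    o=[]
    for z in(.16,.12,.004):
        j=robot.ik([x,y,z],Rd(a)); o.append(None if j is None else np.round(j).astype(int).tolist())
    print(n,np.round((x,y),3),a,o)
```

```text
G+ [-1.358 44.723] 272.3 [None, None, None]
G+ [-1.358 44.723] 92.30000000000001 [None, None, None]
Rt [ 0.576 -0.078] 270 [[12, 15, -17, 0, -58, -12], [12, 17, -20, 0, -53, -12], [12, 25, -26, 0, -39, -12]]
Rt [ 0.576 -0.078] 90 [[12, 15, -17, 0, -58, 168], [12, 17, -20, 0, -53, 168], [12, 25, -26, 0, -39, 168]]
G- [  2.254 -45.205] 272.3 [None, None, None]
G- [  2.254 -45.205] 92.30000000000001 [None, None, None]
be [ 0.573 -0.214] 270 [[-2, 17, -13, 0, -60, 2], [-2, 20, -16, 0, -55, 2], [-2, 27, -22, 0, -41, 2]]
be [ 0.573 -0.214] 90 [None, None, None]
bl [0.571 0.064] 275 [[26, 14, -18, 0, -58, -21], [26, 16, -20, 0, -53, -21], [26, 25, -27, 0, -39, -21]]
bl [0.571 0.064] 95 [[26, 14, -18, 0, -58, 159], [26, 16, -20, 0, -53, 159], [26, 25, -27, 0, -39, 159]]
B- [ -4.36 -54.79] 265 [None, None, None]
B- [ -4.36 -54.79] 85 [None, None, None]
B+ [ 3.31  32.875] 310 [None, None, None]
B+ [ 3.31  32.875] 130 [None, None, None]
key [ 0.55 -0.35] 276 [[-15, 21, -8, 0, -61, 21], [-15, 23, -10, 0, -57, 21], [-15, 30, -16, 0, -44, 21]]
key [ 0.55 -0.35] 96 [[-15, 21, -8, 0, -61, -159], [-15, 23, -10, 0, -57, -159], [-15, 30, -16, 0, -44, -159]]
Y [-16.348  13.879] 265 [None, None, None]
Y [-16.348  13.879] 85 [None, None, None]
```

Those failures were only a units slip: I gave millimetres to `tray()`. I'll fix that and recheck before moving the first ring.

```bash
sed -i 's/^def tray(c,yaw,x,y):/def tray(c,yaw,x,y):\n    x,y=x\/1000,y\/1000/' h.py
python3 - <<'E'
from h import *
for n,(x,y),a in[("G+",tray(*G,0,45),272.3),("G-",tray(*G,0,-45),272.3),("B-",tray(*B,0,-55),265),("B+",tray(*B,0,33),320),("B+",tray(*B,0,33),230),("Y",tray(*Y,-18,12),265)]:
    print(n,np.round((x,y),3),[robot.ik([x,y,z],Rd(a)) is not None for z in(.16,.01)])
pick(.577,-.0785+.0005,.004,270,1.0) if 0 else pick(.5765,-.078,.004,270,1.0)
x,y=tray(*G,0,-45)
place((.5765,-.078),x,y,.0105,272.3,.745)
im,d,P=grab("wrist");save("p1.png",im,1)
E
```

```text
G+ [ 0.446 -0.196] [True, True]
G- [ 0.45  -0.286] [True, True]
B- [ 0.429 -0.054] [True, True]
B+ [0.436 0.033] [True, True]
B+ [0.436 0.033] [True, True]
Y [0.426 0.252] [True, True]
t 13.0 grip mm 59.292593872013065 F [-0.4 -0.   2.9] ff 30.00067099928856 [ 0.57658798 -0.07795197  0.00416293]
held mm 59.57655928739671
F [-0.3 -0.4 -1.8]
t 19.2
```

View pics/p1.png

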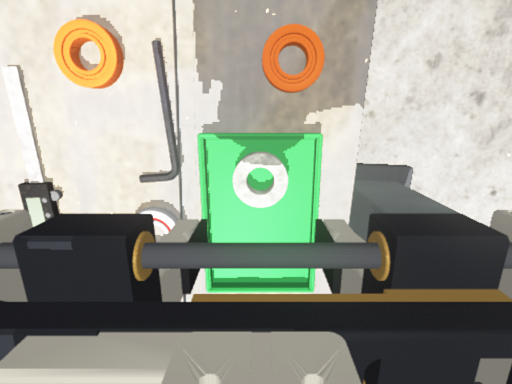

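The thin ring lies flat in the green tray at (260,180), clear of the walls, and the key's shape also shows well at (165,110). Next come the thick ring and the bearing.

Run:
```python
from h import *
pick(.577,.2197,.006,270,.9)
x,y=tray(*G,0,45)
place((.577,.2197),x,y,.0125,272.3,.745)
pick(.5727,-.2140,.003,270,1.0)
x,y=tray(*B,0,-54)
place((.5727,-.2140),x,y,.0095,265,.765)
im,d,P=grab("wrist");save("p2.png",im,1)
```

```text
t 24.0 grip mm 58.98650777029735 F [-0.9  0.1  3.6] ff 30.00048078596592 [0.57711165 0.21979674 0.00625362]
held mm 59.289025685915306
F [-0.   0.4 -1.4]
t 30.8
t 34.5 grip mm 61.201636529003835 F [-0.2  0.4  1.9] ff 30.000535666476935 [ 0.57265297 -0.21400929  0.00312232]
held mm 61.20394949212115
F [-0.1 -0.4 -1.5]
t 40.5
```

View pics/p2.png

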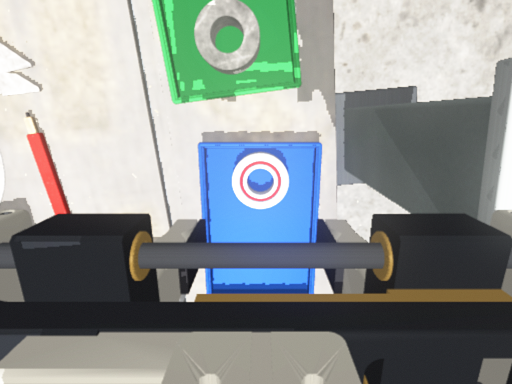

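The bearing lies flat in blue (260,180) and the thick ring in green (227,35). The block is next, placed diagonally so the fingers clear the walls.

Run:
```python
from h import *
pick(.5712,.0640,.010,275,1.0)
x,y=tray(*B,0,34)
place((.5712,.0640),x,y,.0165,310,.90,.18)
x,y=.40,-.34
robot.goto([.45,-.33,.2],Rd(0));robot.dwell(.3)
im,d,P=grab("wrist");save("k.png",im,1);np.savez("k",im=im,P=P)
im,d,P=grab("top");save("p3.png",im[170:260,120:370],3)
print(robot.read_t())
```

```text
t 44.3 grip mm 69.18822016148046 F [ 0.1 -1.1  2. ] ff 29.990809768787585 [0.57146072 0.06408054 0.01023457]
held mm 69.32720011810098
F [-0.5  0.6 -6.1]
t 50.4
52.3083
```

View pics/p3.png

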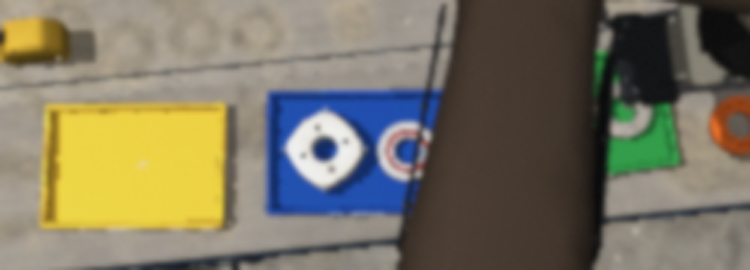

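View pics/k.png

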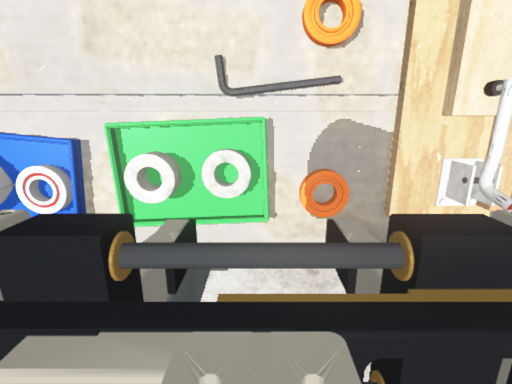

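The block lies flat and diagonal in blue (325,150), clear of the walls and the bearing. Both rings are good in green. The key runs from (218,60) via the elbow (228,92) to (340,80); I fit it and move it.

Run:
```python
from h import *
z=np.load("k.npz");P=z["P"];im=z["im"].astype(int)
U,V=np.meshgrid(np.arange(512),np.arange(384))
w=(U>212)&(U<346)&(V>50)&(V<99)
m=w&(((P[...,2]>.0055)&(im.max(2)<150)))&~((abs(V-95)<2)&(U<218)|(abs(V-95)<2)&(U>240))
n,L,S,c=cv2.connectedComponentsWithStats(cv2.morphologyEx(m.astype(np.uint8),cv2.MORPH_CLOSE,np.ones((3,3))),connectivity=8)
m=(L==1+S[1:,4].argmax())&m
t=P[m].astype(np.float32);print(len(t),np.percentile(t[:,2],[5,50,95]))
lt=t[t[:,1]<-.31];l=cv2.fitLine(lt[:,:2].copy(),cv2.DIST_HUBER,0,.001,.001).ravel()
yaw=np.arctan2(-l[0]*np.sign(l[1]),abs(l[1]));c,s=np.cos(yaw),np.sin(yaw)
q=t[:,:2]@np.array([[c,-s],[s,c]]) # into key axes
print("yaw",np.degrees(yaw),"ext",q.min(0),q.max(0),q.max(0)-q.min(0))
xl=np.median(q[q[:,1]<q[:,1].max()-.03][:,0])
cx,cy=xl+.0185,(q[:,1].max()+q[:,1].min())/2
g=np.array([[c,-s],[s,c]])@np.array([xl,cy+.012]);print("arm x",xl,"grasp",g, "centre",np.array([[c,-s],[s,c]])@np.array([cx,cy]))
np.save("key.npy",[*g,np.degrees(yaw)])
```

```text
1107 [0.00628236 0.00891139 0.01036792]
yaw 6.5013337 ext [ 0.5052531  -0.48312804] [ 0.5515232  -0.33983484] [0.04627013 0.1432932 ]
arm x 0.50953954 grasp [ 0.5514946  -0.33921915] centre [ 0.5712344 -0.3490473]
```

The fit is 46 x 143 mm against 47 x 145 given, with the underside on the table, so it is consistent. Moving the key.

Run:
```python
from h import *
gx,gy,yaw=np.load("key.npy")
pick(gx,gy,.0025,270+yaw,.45)
x,y=tray(*Y,-18.5,12)
place((gx,gy),x,y,.0085,270+Y[1],.35)
robot.goto([.46,.4,.25],Rd(270)) 
robot.goto([.30,.60,.23],Rd(270-56)); robot.dwell(.5)
im,d,P=grab("top");save("p4.png",im[130:270,80:400],2.4)
ys=P[200:250,130:200];print(robot.read_t(),robot.read_grip_width()*88)
np.savez("top1",im=im,P=P)
```

```text
t 57.1 grip mm 7.820095060296224 F [ 0.1  0.4 -0.6] ff 29.999888464808464 [ 0.55149317 -0.33910649  0.00246723]
held mm 7.698635898488932
F [-0.2 -0.6 -0.5]
t 64.7
67.1833 30.82178737644311
```

View pics/p4.png

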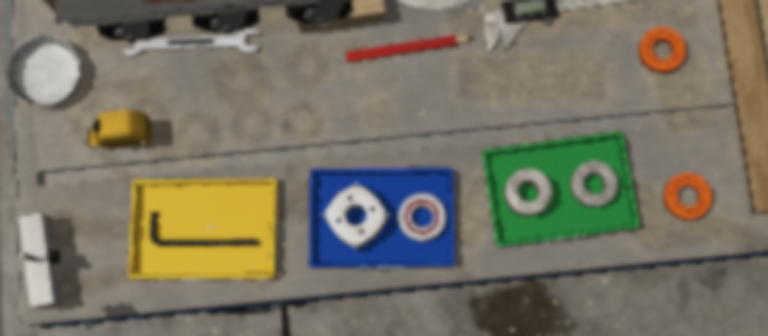

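The top view shows all five parts flat inside the right trays: key (205,228), block (357,215) and bearing (421,217), rings (528,190) and (595,183). The tape measure and the decoys have not moved, and the arm is clear.

```bash
python3 -c "
from rig import robot
print(robot.job_done())"
```

```text
the job is handed in; nothing more can be done
None
```

The job is handed in: both rings are in the green tray, the bearing and cutter block in the blue, and the hex key in the yellow, all flat in the last camera view, with the tape measure unmoved, at about 67 s on the robot's clock.

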